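# Set the hold-down shoe of a hand-feed guide

## Task

Set the hold-down of the hand-feed guide to the steel strip that lies in it: turn the thumbscrew clockwise until it just bottoms and the shoe pinches the strip, without forcing it, then back it off a quarter of a turn. Then prove the setting: gently push the strip by its tail along the channel until it rests against the end stop, leaving the thumbscrew as set and the things round the guide alone.

Things in the scene. Friction and masses are not known exactly. Their poses are not given: they have to be found in the camera images.
- guide: Hand-feed guide, fixed to the table. Aluminium bed 166 x 100 x 10 mm with two rails, 8 mm high, 43 mm apart, that form a channel along its x; a bridge 36 mm (x) by 96 mm (y), top at z 56 mm, stands over its middle with the thumbscrew on top. Origin: on the table under the thumbscrew's axis; x runs along the channel to the end stop, z up. The bed reaches from x -80 to +86 mm.
- knob_grip (a point): Point of the guide, not turning, on the vertical axis of the thumbscrew at gripping height, 81 mm above the table. The thumbscrew is a round knurled steel knob, 40 mm in diameter, z 59.5 to 87 mm. Clockwise from above lowers the shoe 6 mm a turn; the knob stays at its height. Free turning takes 0.05 N m; bottomed, the moment climbs about 0.5 N m/rad: 0.12 to 0.2 is enough, 0.3 forces it.
- shoe: Steel hold-down shoe, 28 x 36 x 11 mm, under the bridge, moved straight up and down by the thumbscrew. Origin: centre of its flat underside, axes as the guide. It starts about 0.3 to 0.6 of a turn above the strip, too little to be read well from its measured height.
- strip: Ground steel setting strip, 165 (x) x 40 x 12 mm, 0.6 kg, lying in the channel under the shoe, its tail sticking out of the guide towards the robot. Origin: centre of its underside; x towards the end stop. The tail end is at x -82.5 mm. It starts 35 to 55 mm short of the end stop; freed, it slides with 3 to 5 N.
- stop_face (a point): Middle of the end stop's face that the strip's leading end shall meet: a point of the guide at x +70, z +16 mm from its origin.
- oil_bottle: Small upright bottle with a pointed red cap, 34 mm across, 95 mm high; bystander. Origin: centre of its underside.
- caliper: Digital caliper lying flat, 185 mm long (y), 72 mm over the jaws, 10 mm thick; bystander. Origin: centre of its underside.
- screwdriver: Screwdriver lying flat, 190 mm long (y), handle 27 mm thick; bystander. Origin: under its middle.
- stop_block: Aluminium block lying loose on the table, 36 x 60 x 22 mm, not part of the guide; bystander. Origin: centre of its underside.
Things that resemble listed ones, but are neither listed nor needed, are in the scene too. There is more than one size of the guide; the job needs the larger.

How it is judged:
On the way, in this order (a step that is already met when the one before it is completed fails the run):
1. the thumbscrew is turned down until it bottoms: the shoe pinches the strip (contact force between shoe and strip above 40 N), for 0.2 s.
2. the thumbscrew is backed off a quarter of a turn: the shoe stands clear of the strip by a running clearance (z of shoe in the frame of guide between 0.0228 and 0.0241 m), for 0.2 s.
3. the strip is pushed against the end stop (x of strip in the frame of guide between -0.015 and -0.0105 m and z of strip in the frame of guide between 0.0085 and 0.0115 m and angle between the x axis of strip and the x axis of guide, either way round below 0.06 rad), for 0.2 s.
At the end, for the whole second after the job is handed in: The shoe stands 0.8 to 2.1 mm above the strip (a quarter turn, give or take a tenth), the strip lies flat and straight in the channel within about 2 mm of the end stop, at rest (all of step 2 and all of step 3 and linear speed of strip below 0.02 m/s); the robot touches nothing.
It fails at once if the thumbscrew is forced: the strip is clamped with more than 260 N (about 0.3 N m at the knob) (contact force between shoe and strip above 260 N).
It fails at once if the strip is rammed into the end stop or shoved with more than 50 N once the shoe is clear of it (contact force between shoe and strip below 1 N and contact force between strip and guide above 60 N).
It fails at once if a thing beside the guide is pushed more than 2 cm (distance of any of oil_bottle, caliper, screwdriver, stop_block from where it was at the start of the episode above 0.02 m).
It also fails if it takes over 61 s, if anything falls off the work surface, if the arm or the gripper's body presses on something with over 40 N, if the wrist force passes 120 N, or if a joint passes its speed limit or range.

## Robot

A 7-joint arm with a two-finger parallel gripper is mounted at the origin on a cart in front of the work surface, level with it; the furniture and walls round the work are solid. World frame = base frame: x ahead of the robot, y to its left, z up, the work surface at z = 0. Lengths are in m, angles in rad, forces in N, time in s.
With the tool pointing down it reaches from about 0.375 to 0.925 m from the base axis. Payload 3.1 kg.
Tool frame: the origin (TCP) lies at the very end of the fingers, on their centre line; the grasp point (between the pads) lies 19 mm behind it; z points along the fingers, y is the direction in which the jaws open and shut (so a half turn about z gives the same grasp; the last joint's range is limited). The gripper opens to 85 mm and grips with 20 to 120 N. Pads are 22 mm wide; open, the fingers measure 114 mm over their backs; the gripper's body (76 mm by 85 mm) begins 54 mm behind the grasp point. The pads swing forward as they close: fully open they stand 13 mm farther back than shut.
Start: joints at [-0.098, 0.383, 0.044, 1.598, -0.018, 1.161, -0.05], TCP at [0.65, 0, 0.231] pointing down, gripper open.
Joint ranges: [-2.61, 2.61], [-0.41, 2.15], [-1.48, 1.57], [0, 2.5], [-1.57, 4.71], [0.05, 1.97], [-2.85, 2.85]. Speed limits (rad/s): [2.79, 2.79, 3.14, 3.14, 3.14, 3.14, 3.14].

## Interface

Orientations are given as a rotation vector (axis times angle).
In Python, from rig import manip gives the robot as it stands.
- The arm moves only by the tool carry_out, never from a script. Its argument "increments" is text: rows parted by semicolons, each of 7 numbers parted by spaces: the turn, a rotation vector about the tool's x, y, z in rad, then the shift along the tool's x, y, z in m, then the opening, from -1 (shut) to 1 (fully open). A call has 1 to 10 rows; each row shifts and turns the commanded pose from where the row before left it, along the tool's axes as they then stand; what a row does not reach is not made up. A row lasts 1/12 s, in which the tool goes at most 41.7 mm and 7.16 degrees, less where a joint would pass 70% of its speed; a pose out of reach is approached as far as the arm can. A call is refused whole if a number of a shift passes 0.0417 or a number of a turn 0.125, either way. A call with a gripper value outside its range is refused whole. The fingers move at their own pace and stop on an object; the grip force is fixed at half the most. Time passes only in rows, so rows that do not move let the fingers close. It gives the time, the measured TCP pose, the force and the opening at its end, in the units of the state.
- manip.state(): the state, without advancing time (a new reading comes with each control period).
- manip.get_image(name): name is "scene" or "side" or "wrist"; returns the picture (420x560x3 uint8, red, green, blue); there is no depth.
- manip.camera_model(name): a dict with "K" (3x3 intrinsics, pixels), "position" and "attitude" of the camera in the world. Camera axes: x right, y up, looking along -z (the intrinsics and any distortion apply to the point x, -y, -z); pixel columns grow to the right and rows downward; lengths in m; the calibration is good to about 2 mm. A picture is of the moment at which its call begins: read the wrist's pose just before it. camera_model takes no time and is no camera call; for the wrist camera it gives the pose at the moment of the call.
- manip.sign_off(): hands the job in, once; it reports no verdict.
The state is a dict: "time": time; "qpos": joint angles; "qvel": joint speeds; "tau": joint torques, N m; "position": TCP position; "tcp_rot": TCP orientation; "ft_force": force on the tool from outside, world axes, zero at the start; "ft_torque": the same for the moment, N m; "finger_gap": finger opening in m.
Only numpy, scipy, OpenCV 4.12 (cv2) and the standard library are available. Lean on these libraries where they do the work, as an engineer would, in place of code of your own. Each camera call takes 0.05 s, during which the arm holds its last target. There are 200 camera calls.

## Working session

There is one attempt and no reset: what is moved stays moved. The work goes in short steps, Python scripts to look and compute and a tool call to move; the robot and the scene stay as the last step left them, time stands still between calls to the robot, and variables do not carry over. Pictures are saved under pics/ and viewed, about 8 in all and at most 12, crops included, and the job is handed in when it is done.

Besides the shell and the picture viewer there is one more tool, called after "Request:" as name(argument=value, ...) on one line, values as JSON. carry_out: Moves the arm, as the interface text tells. Its arguments: {"type":"object","properties":{"increments":{"type":"string"}},"required":["increments"]}

```bash
mkdir -p pics; cat > h.py <<'E'
import numpy as np, cv2, json
from scipy.spatial.transform import Rotation as R
from rig import manip
def snap(n,f,crop=None,s=1):
    im=manip.get_image(n)[:,:,::-1].copy(); cv2.imwrite(f'pics/{f}_raw.png',im)
    if crop: a,b,c,d=crop; im=im[b:d,a:c]
    cv2.imwrite(f'pics/{f}.png',cv2.resize(im,None,fx=s,fy=s,interpolation=cv2.INTER_CUBIC))
def rot(m):
    a=np.array(m['attitude'],float)
    return a if a.shape==(3,3) else (R.from_rotvec(a).as_matrix() if a.size==3 else R.from_quat(a).as_matrix())
def ray(m,u,v):
    K=np.array(m['K']); d=np.linalg.inv(K)@[u,v,1]; return np.array(m['position']),rot(m)@(d*[1,-1,-1])
def atz(m,u,v,z):
    p,d=ray(m,u,v); return p+d*(z-p[2])/d[2]
def proj(m,P):
    c=rot(m).T@(np.array(P)-m['position'])*[1,-1,-1]; q=np.array(m['K'])@c; return q[:2]/q[2]
E
python3 - <<'E'
from h import *
for n in ['scene','side','wrist']: print(n,manip.camera_model(n))
print(manip.state())
snap('scene','s1',None,1.4)
snap('side','d1',None,1.4)
E
```

```text
scene {'K': array([[513.12417215,   0.        , 270.63263634],
       [  0.        , 513.12417215, 204.81315286],
       [  0.        ,   0.        ,   1.        ]]), 'position': array([ 0.04506523, -0.70458523,  0.90166529]), 'attitude': array([ 0.66598002, -0.25002872, -0.72641883])}
side {'K': array([[492.47327597,   0.        , 279.87243686],
       [  0.        , 492.47327597, 209.92786117],
       [  0.        ,   0.        ,   1.        ]]), 'position': array([ 0.47936736, -1.09245749,  0.60815462]), 'attitude': array([ 1.02936232e+00,  7.75393637e-04, -1.81394941e-02])}
wrist {'K': array([[355.1355055 ,   0.        , 286.08442581],
       [  0.        , 355.1355055 , 206.38356207],
       [  0.        ,   0.        ,   1.        ]]), 'position': array([0.64978755, 0.08370144, 0.3713128 ]), 'attitude': array([-0.32726182,  0.00225658,  0.00110028])}
{'time': 0.0, 'qpos': array([-0.09781747,  0.3838547 ,  0.04381146,  1.59959905, -0.01790645,
        1.16121626, -0.04990635]), 'qvel': array([ 0.00078894, -0.00154537,  0.00043594,  0.00054637, -0.00072217,
        0.00085222, -0.00167844]), 'tau': array([-8.41360106e-04, -4.33466363e+01,  1.02427706e+00, -2.49513745e+01,
        1.06121189e-02,  1.12996699e-02, -5.17373280e-06]), 'position': array([6.49037632e-01, 2.01856954e-05, 2.29862480e-01]), 'tcp_rot': array([-2.220044  , -2.22028549,  0.00312259]), 'ft_force': array([0.26446325, 0.78905132, 1.38125679]), 'ft_torque': array([-0.05192354, -0.05232806,  0.00695705]), 'finger_gap': 0.08532206678061181}
```

View pics/s1.png

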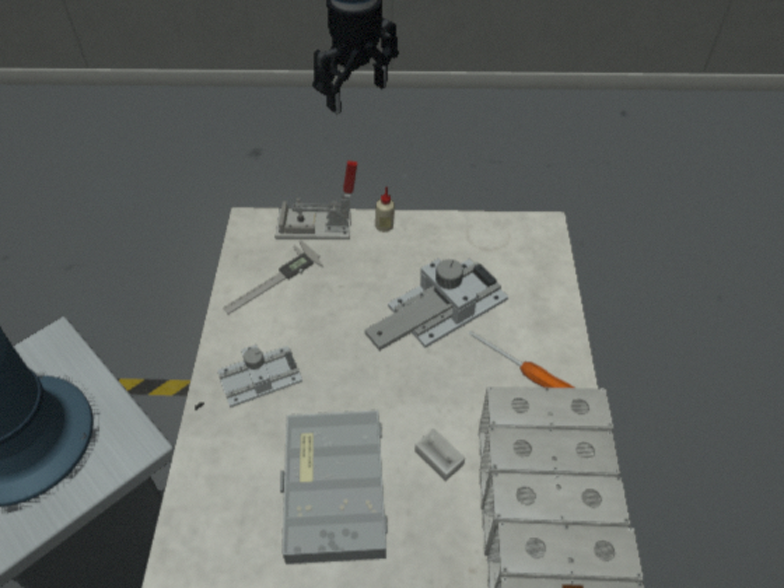

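View pics/d1.png

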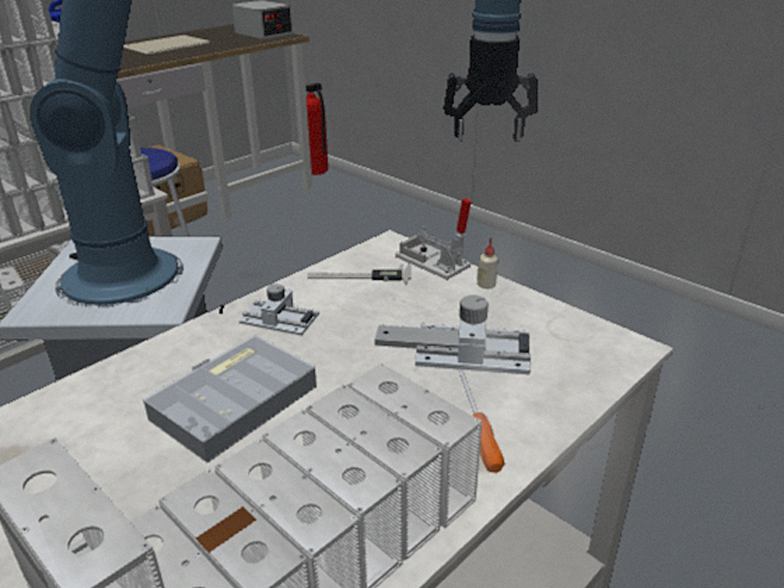

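Candidates: the large guide with knob at scene (450,268) in the 1.4x view, strip tail at (378,338); the small look-alike guide, knob at (255,355), with no strip. The large one with the strip fits the description. I'm confirming it in a crop and working out coordinates.

```bash
python3 - <<'E'
from h import *
ms=manip.camera_model('scene');md=manip.camera_model('side')
print(atz(ms,449/1.4,266/1.4,.087),atz(md,473.5/1.4,302/1.4,.087))
print('strip tail', [atz(ms,u/1.4,v/1.4,.022) for u,v in [(365,331),(379,348)]], 'small',atz(ms,253/1.4,352/1.4,.05))
im=cv2.imread('pics/s1_raw.png')[170:255,250:375]; cv2.imwrite('pics/c1.png',cv2.resize(im,None,fx=6,fy=6,interpolation=cv2.INTER_CUBIC))
snap('wrist','w1',None,1.4)
E
```

```text
[ 0.60650332 -0.24555358  0.087     ] [ 0.60424007 -0.25200817  0.087     ]
strip tail [array([ 0.4635703 , -0.21115386,  0.022     ]), array([ 0.45749501, -0.24868148,  0.022     ])] small [ 0.30841398 -0.14312571  0.05      ]
```

View pics/c1.png

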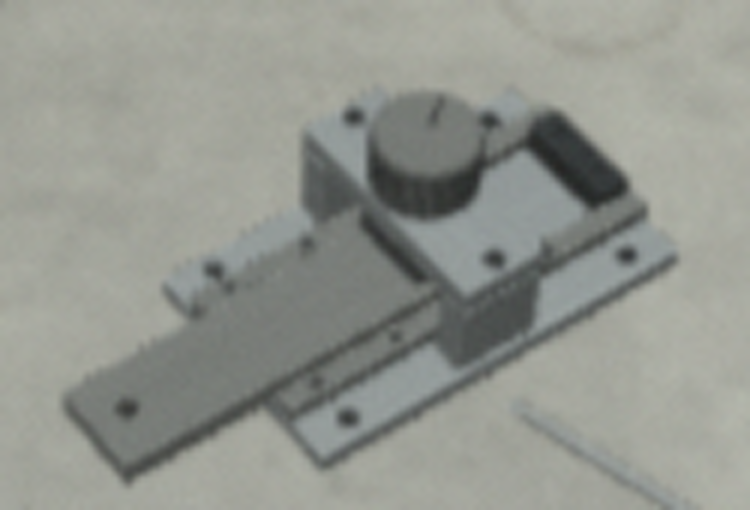

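View pics/w1.png

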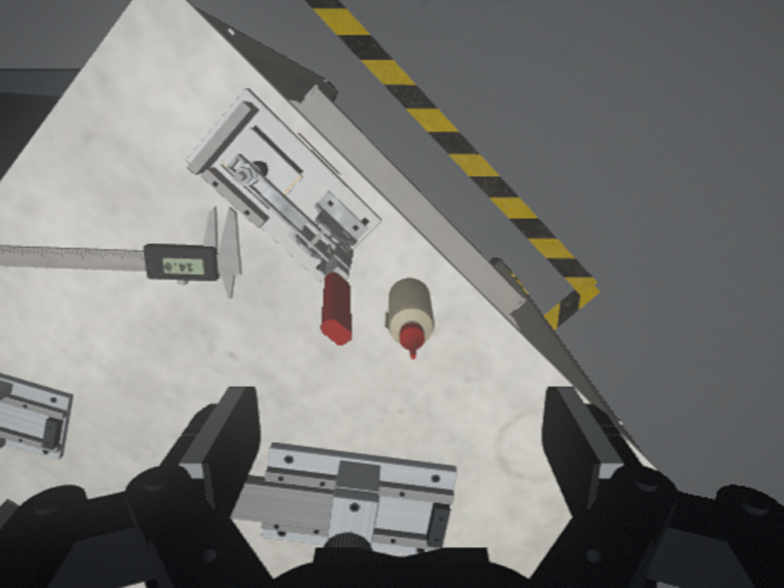

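Confirmed: the large guide has the grey strip protruding to the lower left at crop (65–130, 400–475), its knob top at (428,135), and the black end stop at (580,155). Fitting its pose from all three views.

```bash
python3 - <<'E'
from h import *
from scipy.optimize import least_squares
M={n:manip.camera_model(n) for n in ['scene','side','wrist']}
c=lambda u,v:(u/6+250,v/6+170); w=lambda u,v:(u/1.4,v/1.4)
O=[('scene',c(322,460),(-.08,-.05,.01)),('scene',c(676,253),(.086,-.05,.01)),('scene',c(165,286),(-.08,.05,.01)),
('scene',c(305,134),(-.018,.048,.056)),('scene',c(460,298),(-.018,-.048,.056)),('scene',c(543,247),(.018,-.048,.056)),('scene',c(428,136),(0,0,.087)),
('wrist',w(274,443),(-.08,.05,.01)),('wrist',w(457,466),(.086,.05,.01)),('side',w(473.5,303),(0,0,.087)),('side',w(416,361),(-.08,-.05,.01)),('side',w(531,365),(.086,-.05,.01))]
def W(p,P): C,S=np.cos(p[2]),np.sin(p[2]); return [p[0]+C*P[0]-S*P[1],p[1]+S*P[0]+C*P[1],P[2]]
f=lambda p:np.concatenate([(proj(M[n],W(p,P))-uv) for n,uv,P in O])
for s in (O,[o for o in O if o[0]=='scene'],[o for o in O if o[0]!='scene']):
    O_=O;O=s;r=least_squares(f,[.6,-.25,-.1],loss='soft_l1',x_scale=[.1,.1,.1]);print(r.x);print(np.round(f(r.x).reshape(-1,2),1).tolist());
    if len(s)==12: p=r.x
    O=O_
for u,v in [(65,402),(127,467)]:
    q=atz(M['scene'],*c(u,v),.022)[:2]-p[:2]; C,S=np.cos(p[2]),np.sin(p[2]);print('tail in guide',C*q[0]+S*q[1],-S*q[0]+C*q[1])
E
```

```text
[ 0.60560837 -0.24787761 -0.1529274 ]
[[0.0, -1.1], [0.6, -1.4], [-0.8, -2.3], [-0.5, -2.1], [1.0, -1.3], [0.5, -0.4], [-0.1, -1.9], [-5.0, 5.1], [-0.7, 6.3], [0.4, -1.8], [-1.0, -0.7], [-0.1, 2.7]]
[ 0.60237447 -0.25040191 -0.14708771]
[[0.0, 0.6], [0.5, -0.2], [-1.0, -0.7], [-0.8, -0.6], [1.0, 0.2], [0.4, 1.0], [-0.3, -0.4]]
[ 0.60729196 -0.24025564 -0.14217506]
[[-4.6, 0.4], [0.6, 0.4], [0.8, -3.8], [-0.1, -2.7], [0.2, 0.1]]
tail in guide -0.14660022285406407 0.013263951575829519
tail in guide -0.14443079518740276 -0.02235250916469462
```

Request:
carry_out(increments="0 0 0 -0.0249 -0.0046 0 1;0 0 0 -0.0249 -0.0046 0 1;0 0 0 -0.0249 -0.0046 0 1;0 0 0 -0.0249 -0.0046 0 1;0 0 0 -0.0249 -0.0046 0 1;0 0 0 -0.0249 -0.0046 0 1;0 0 0 -0.0249 -0.0046 0 1;0 0 0 -0.0249 -0.0046 0 1;0 0 0 -0.0249 -0.0046 0 1;0 0 0 -0.0249 -0.0046 0 1")

```text
time: 0.98
position: [0.6033, -0.25, 0.2307]
tcp_rot: [-2.221, -2.221, 0.001]
ft_force: [0.0, 0.6, -0.8]
finger_gap: 0.0852
```

Request:
carry_out(increments="0 0 0 0 0 0 1;0 0 0 0 0 0 1;0 0 0 0 0 0 1")

```text
time: 1.23
position: [0.6041, -0.2479, 0.2308]
tcp_rot: [-2.22, -2.221, -0.001]
ft_force: [-0.2, 0.7, -0.1]
finger_gap: 0.0858
```

```bash
python3 - <<'E'
from h import *
s=manip.state();print(s['position'],s['qpos'],s['tcp_rot'],s['ft_force'],s['ft_torque'])
m=manip.camera_model('wrist');print(m,proj(m,[*s['position'][:2],.087]))
np.save('m2.npy',m,allow_pickle=True)
snap('wrist','w2',None,1.4)
E
```

```text
[ 0.60405375 -0.24793368  0.23079343] [ 0.21543789  0.39029753  0.14352795  1.59406375 -0.06059464  1.16246197
  0.37286446] [-2.22002417e+00 -2.22096455e+00 -1.02937215e-03] [-0.16937153  0.65942767 -0.0526897 ] [ 0.02562985 -0.00106692 -0.00988812]
{'K': array([[355.1355055 ,   0.        , 286.08442581],
       [  0.        , 355.1355055 , 206.38356207],
       [  0.        ,   0.        ,   1.        ]]), 'position': array([ 0.60446025, -0.16446605,  0.37236458]), 'attitude': array([-3.25700560e-01,  7.61057691e-05,  9.95864769e-04])} [285.58241666 191.76328977]
```

View pics/w2.png

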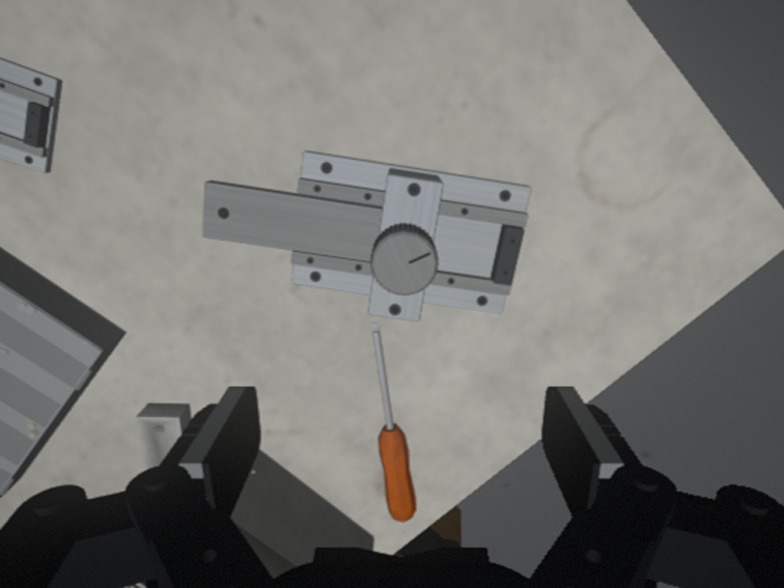

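Knob top centre at (404,260), bed corners at (305,152), (530,186), (293,285), (502,313), and strip tail corners at (207,181), (203,237), all in the 1.4x view.

```bash
python3 - <<'E'
from h import *
from scipy.optimize import least_squares
m=np.load('m2.npy',allow_pickle=True).item()
O=[((305,152),(-.08,.05,.01)),((530,186),(.086,.05,.01)),((293,285),(-.08,-.05,.01)),((502,313),(.086,-.05,.01)),((404.5,260),(0,0,.087))]
def W(p,P): C,S=np.cos(p[2]),np.sin(p[2]); return [p[0]+C*P[0]-S*P[1],p[1]+S*P[0]+C*P[1],P[2]]
f=lambda p:np.concatenate([(proj(m,W(p,P))-np.array(uv)/1.4) for uv,P in O])
r=least_squares(f,[.6,-.25,-.1]);p=r.x;print(p,np.round(f(p).reshape(-1,2),1).tolist(),atz(m,404.5/1.4,260/1.4,.087))
for u,v in [(207,181),(203,237)]:
    q=atz(m,u/1.4,v/1.4,.022)[:2]-p[:2]; C,S=np.cos(p[2]),np.sin(p[2]);print('tail',C*q[0]+S*q[1],-S*q[0]+C*q[1])
E
```

```text
[ 0.60711449 -0.24497208 -0.14407955] [[-2.1, -1.2], [1.9, -0.8], [-1.2, -0.7], [1.1, 0.2], [0.3, 2.6]] [ 0.60683431 -0.24269302  0.087     ]
tail -0.14128429625026623 0.020925231401863545
tail -0.14328586456380413 -0.01935578131026826
```

Request:
carry_out(increments="0 0 -0.122 0 0 0 1;0 0 -0.122 0 0 0 1;0 0 -0.122 0 0 0 1;0 0 -0.122 0 0 0 1;0 0 -0.122 0 0 0 1;0 0 -0.122 0 0 0 1;0 0 -0.122 0 0 0 1;0 0 -0.122 0 0 0 1;0 0 -0.122 0 0 0 1;0 0 -0.122 0 0 0 1")

```text
time: 2.12
position: [0.6049, -0.2461, 0.2312]
tcp_rot: [-0.533, -3.096, -0.002]
ft_force: [1.2, 0.2, -1.3]
finger_gap: 0.0857
```

Request:
carry_out(increments="0 0 -0.122 0 0 0 1;0 0 -0.122 0 0 0 1;0 0 -0.122 0 0 0 1;0 0 -0.122 0 0 0 1;0 0 -0.122 0 0 0 1;0 0 -0.122 0 0 0 1;0 0 -0.122 0 0 0 1;0 0 -0.122 0 0 0 1;0 0 -0.122 0 0 0 1;0 0 -0.122 0 0 0 1")

```text
time: 2.95
position: [0.6048, -0.2462, 0.2313]
tcp_rot: [-1.336, 2.842, 0.001]
ft_force: [-0.7, 0.9, 1.6]
finger_gap: 0.086
```

Request:
carry_out(increments="0 0 0 0 0 0 1;0 0 0 0 0 0 1;0 0 0 0 0 0 1")

```text
time: 3.2
position: [0.6044, -0.2477, 0.2312]
tcp_rot: [-1.322, 2.85, 0.001]
ft_force: [-0.7, -0.2, 0.7]
finger_gap: 0.0851
```

```bash
python3 - <<'E'
from h import *
s=manip.state();print(s['position'],s['qpos'],s['tcp_rot'],s['ft_force'],s['ft_torque'])
m=manip.camera_model('wrist');print(m['position'],proj(m,[*s['position'][:2],.087]))
np.save('m3.npy',m,allow_pickle=True)
snap('wrist','w3',None,1.4)
E
```

```text
[ 0.60438901 -0.24768967  0.23124796] [ 0.52943548  0.40488708 -0.26334991  1.57640623  0.11080129  1.1751432
  2.68292444] [-1.32161753e+00  2.84978673e+00  7.10810256e-04] [-0.67745334 -0.16345423  0.72852433] [ 0.04534392 -0.04370647  0.01206938]
[ 0.55118871 -0.31032379  0.37268569] [285.6718288  189.04625035]
```

View pics/w3.png

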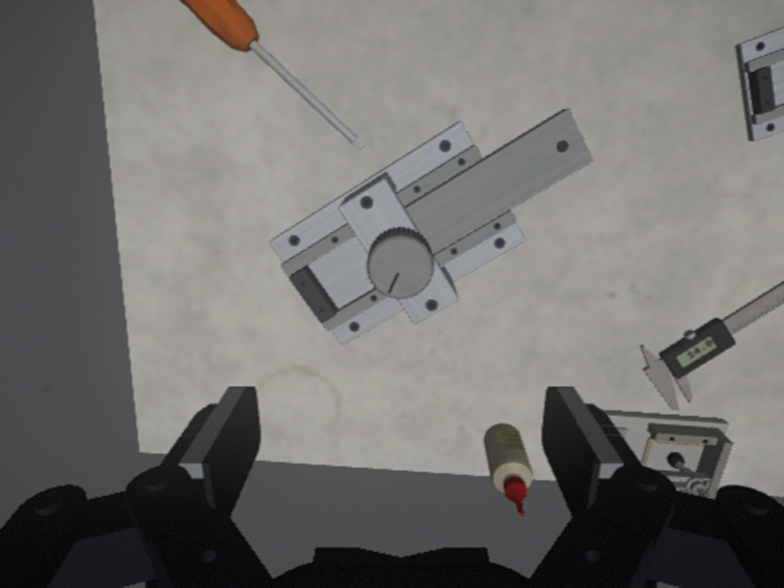

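Knob top now at (400,263), with the strip tail up-right at (580,135). The two views, 140° apart, let me separate the camera bias from the true offset.

```bash
python3 - <<'E'
from h import *
m2,m3=[np.load(f'm{i}.npy',allow_pickle=True).item() for i in (2,3)]
P2=atz(m2,404.5/1.4,260/1.4,.087)[:2];P3=atz(m3,400.5/1.4,263/1.4,.087)[:2]
print(P2,P3)
yaw=lambda m:np.arctan2(rot(m)[1,0],rot(m)[0,0])
A=np.zeros((4,4));
for i,m in enumerate((m2,m3)):
    a=yaw(m);A[2*i:2*i+2]=np.c_[np.eye(2),[[np.cos(a),-np.sin(a)],[np.sin(a),np.cos(a)]]]
print('knob,bias',np.linalg.solve(A,np.r_[P2,P3]))
# yaw of guide from w3 bed long edges
for z,a,b in [(.01,(271,243),(460,122)),(.01,(344,345),(524,238)),(.022,(570,109),(410,200))]:
    q=atz(m3,*np.array(a)/1.4,z)-atz(m3,*np.array(b)/1.4,z);print(np.arctan(q[1]/q[0]),np.linalg.norm(q))
s=manip.state();T=R.from_rotvec(s['tcp_rot']).as_matrix();print(s['position'],'toolx',T[:,0],'tooly',T[:,1])
E
```

```text
[ 0.60683431 -0.24269302] [ 0.60346765 -0.24826226]
knob,bias [ 0.6061716  -0.24609461  0.00066599  0.00340095]
-0.145616316934571 0.1623624371597387
-0.13395120221051232 0.16281824764141
-0.1848936450319601 0.12167152254069138
[ 0.60428757 -0.24807708  0.2312638 ] toolx [-6.45996019e-01 -7.63340745e-01 -2.24036565e-04] tooly [-7.63340778e-01  6.45995998e-01  1.63905807e-04]
```

Request:
carry_out(increments="0 0 0 -0.002 0 0.02 1;0 0 0 0 0 0.025 1;0 0 0 0 0 0.025 1;0 0 0 0 0 0.025 1;0 0 0 0 0 0.025 1;0 0 0 0 0 0.02 1;0 0 0 0 0 0.016 1;0 0 0 0 0 0.012 1;0 0 0 0 0 0 1;0 0 0 0 0 0 1")

```text
time: 4.08
position: [0.6051, -0.2472, 0.0629]
tcp_rot: [1.322, -2.849, -0.001]
ft_force: [0.1, -0.2, 0.1]
finger_gap: 0.0856
```

Request:
carry_out(increments="0 0 0 0 0 0 0.3;0 0 0 0 0 0 0.1;0 0 0 0 0 0 0;0 0 0 0 0 0 -0.1;0 0 0 0 0 0 -0.1;0 0 0 0 0 0 -0.2;0 0 0 0 0 0 -0.3;0 0 0 0 0 0 -0.3")

```text
time: 4.75
position: [0.6056, -0.2473, 0.065]
tcp_rot: [-1.323, 2.849, -0.0]
ft_force: [-1.9, 0.3, 6.7]
finger_gap: 0.0382
```

```bash
cat >> h.py <<'E'
def st():
    s=manip.state();T=R.from_rotvec(s['tcp_rot']).as_matrix()
    print(round(s['time'],2),'pos',np.round(s['position'],4),'cw',round(-np.arctan2(T[1,0],T[0,0]),4),'q7',round(s['qpos'][6],3),'F',np.round(s['ft_force'],2),'M',np.round(s['ft_torque'],3),'gap',round(s['finger_gap'],4))
    return s,T
E
python3 -c "
from h import *
st()"
```

```text
4.75 pos [ 0.6056 -0.2473  0.065 ] cw 2.2724 q7 2.64 F [-1.94  0.33  6.65] M [0.275 0.658 0.002] gap 0.0382
```

Request:
carry_out(increments="0 0 0 0 0 -0.001 -0.3;0 0 0.05 0 0 0 -0.3;0 0 0.1 0 0 0 -0.3;0 0 0.1 0 0 0 -0.3;0 0 0.1 0 0 0 -0.3;0 0 0.1 0 0 0 -0.3;0 0 0.1 0 0 0 -0.3;0 0 0.1 0 0 0 -0.3;0 0 0.1 0 0 0 -0.3;0 0 0.05 0 0 0 -0.3")

```text
time: 5.58
position: [0.6054, -0.247, 0.065]
tcp_rot: [0.103, -3.14, -0.0]
ft_force: [-2.2, 1.4, 4.5]
finger_gap: 0.0377
```

```bash
python3 -c "
from h import *
st()"
```

```text
5.58 pos [ 0.6054 -0.247   0.065 ] cw 3.076 q7 1.928 F [-2.19  1.36  4.46] M [0.255 0.373 0.014] gap 0.0377
```

Request:
carry_out(increments="0 0 0.08 0 0 0 -0.3;0 0 0.08 0 0 0 -0.3;0 0 0.08 0 0 0 -0.3;0 0 0.08 0 0 0 -0.3;0 0 0.08 0 0 0 -0.3;0 0 0.05 0 0 0 -0.3;0 0 0 0 0 0 -0.3;0 0 0 0 0 0 -0.3")

```text
time: 6.25
position: [0.6054, -0.2468, 0.065]
tcp_rot: [-0.592, -3.085, -0.001]
ft_force: [-3.0, 0.8, 5.9]
finger_gap: 0.0382
```

```bash
python3 -c "
from h import *
st()"
```

```text
6.25 pos [ 0.6054 -0.2468  0.065 ] cw -2.7624 q7 1.535 F [-3.05  0.81  5.93] M [ 0.427  0.549 -0.078] gap 0.0382
```

```bash
cat >> h.py <<'E'
def avg(n=6):
    L=[]
    for i in range(n):
        manip.get_image('wrist');s=manip.state();T=R.from_rotvec(s['tcp_rot']).as_matrix()
        L.append([s['ft_torque'][2],s['tau'][6],-np.arctan2(T[1,0],T[0,0]),*s['ft_force'],*s['position']])
    L=np.array(L);print(round(s['time'],2),'Mz,tau7,cw,F,pos',np.round(L.mean(0),4),'sd',np.round(L.std(0)[:3],4),'Mz all',np.round(L[:,0],3))
E
python3 -c "
from h import *
avg()"
```

```text
6.55 Mz,tau7,cw,F,pos [-0.0574  0.0543 -2.7625 -2.7371  1.8678  5.7544  0.6054 -0.2468  0.065 ] sd [0.0235 0.0012 0.    ] Mz all [-0.073 -0.049 -0.019 -0.05  -0.096 -0.057]
```

Request:
carry_out(increments="0 0 0.08 0 0 0 -0.3;0 0 0.08 0 0 0 -0.3;0 0 0.08 0 0 0 -0.3;0 0 0.06 0 0 0 -0.3;0 0 0 0 0 0 -0.3")

```text
time: 6.97
position: [0.6055, -0.2467, 0.065]
tcp_rot: [-1.049, -2.961, -0.001]
ft_force: [-2.1, 1.7, 5.5]
finger_gap: 0.0379
```

```bash
python3 -c "
from h import *
avg()"
```

```text
7.27 Mz,tau7,cw,F,pos [-0.0697  0.0437 -2.4625 -2.524   2.1308  5.5696  0.6055 -0.2467  0.065 ] sd [0.0331 0.0249 0.0001] Mz all [-0.062 -0.085 -0.1   -0.007 -0.105 -0.059]
```

Request:
carry_out(increments="0 0 0.08 0 0 0 -0.3;0 0 0.08 0 0 0 -0.3;0 0 0.08 0 0 0 -0.3;0 0 0.06 0 0 0 -0.3;0 0 0 0 0 0 -0.3")

```text
time: 7.68
position: [0.6056, -0.2466, 0.065]
tcp_rot: [-1.479, -2.771, -0.001]
ft_force: [-2.1, 2.1, 4.9]
finger_gap: 0.0377
```

```bash
python3 -c "
from h import *
avg()"
```

```text
7.98 Mz,tau7,cw,F,pos [-0.0339  0.044  -2.1626 -1.9506  2.5126  6.0568  0.6056 -0.2466  0.065 ] sd [0.0235 0.0247 0.0001] Mz all [-0.016 -0.035 -0.071 -0.032  0.003 -0.052]
```

Request:
carry_out(increments="0 0 0.07 0 0 0 -0.3;0 0 0.07 0 0 0 -0.3;0 0 0.06 0 0 0 -0.3;0 0 0 0 0 0 -0.3")

```text
time: 8.32
position: [0.6057, -0.2465, 0.065]
tcp_rot: [-1.749, -2.609, -0.002]
ft_force: [-2.6, 2.0, 5.3]
finger_gap: 0.0378
```

```bash
python3 -c "
from h import *
avg()"
```

```text
8.62 Mz,tau7,cw,F,pos [-0.0338  0.0446 -1.9627 -2.0071  2.1289  5.7354  0.6057 -0.2465  0.065 ] sd [0.0295 0.0245 0.0002] Mz all [ 0.002 -0.051 -0.016 -0.005 -0.08  -0.053]
```

```bash
sed -i "s/'Mz all',np.round(L\[:,0\],3)/'Mz',np.round(L[:,0],3),'tau',np.round(L[:,1],3)/; s/n=6/n=5/" h.py; echo 'from h import *
avg()' > a.py
```

Request:
carry_out(increments="0 0 0.07 0 0 0 -0.3;0 0 0.07 0 0 0 -0.3;0 0 0.06 0 0 0 -0.3;0 0 0 0 0 0 -0.3")

```text
time: 8.95
position: [0.6058, -0.2465, 0.065]
tcp_rot: [-2.0, -2.422, -0.002]
ft_force: [-2.3, 2.0, 4.6]
finger_gap: 0.0381
```

```bash
python3 a.py
```

```text
9.2 Mz,tau7,cw,F,pos [-0.0584  0.0424 -1.7628 -1.5923  2.4558  5.5617  0.6058 -0.2465  0.065 ] sd [0.0195 0.0261 0.0001] Mz [-0.07  -0.077 -0.065 -0.059 -0.021] tau [-0.009  0.047  0.058  0.059  0.057]
```

Request:
carry_out(increments="0 0 0.05 0 0 0 -0.3;0 0 0.05 0 0 0 -0.3;0 0 0.05 0 0 0 -0.3;0 0 0 0 0 0 -0.3")

```text
time: 9.53
position: [0.6059, -0.2465, 0.065]
tcp_rot: [-2.176, -2.266, -0.002]
ft_force: [-1.3, 2.3, 6.4]
finger_gap: 0.038
```

```bash
python3 a.py
```

```text
9.78 Mz,tau7,cw,F,pos [-0.0688  0.0458 -1.6128 -1.7976  2.446   5.5172  0.6059 -0.2465  0.065 ] sd [0.0169 0.0211 0.0001] Mz [-0.061 -0.047 -0.097 -0.062 -0.077] tau [0.004 0.05  0.058 0.059 0.058]
```

Request:
carry_out(increments="0 0 0.05 0 0 0 -0.3;0 0 0.05 0 0 0 -0.3;0 0 0.05 0 0 0 -0.3;0 0 0 0 0 0 -0.3")

```text
time: 10.12
position: [0.6059, -0.2465, 0.065]
tcp_rot: [-2.339, -2.096, -0.002]
ft_force: [-1.8, 2.7, 4.9]
finger_gap: 0.038
```

```bash
python3 a.py
```

```text
10.37 Mz,tau7,cw,F,pos [-0.0634  0.0459 -1.4628 -1.4366  2.636   5.1129  0.6059 -0.2465  0.065 ] sd [0.0215 0.021  0.0001] Mz [-0.095 -0.058 -0.028 -0.065 -0.07 ] tau [0.004 0.05  0.059 0.059 0.058]
```

Request:
carry_out(increments="0 0 0.05 0 0 0 -0.3;0 0 0.05 0 0 0 -0.3;0 0 0.05 0 0 0 -0.3;0 0 0 0 0 0 -0.3")

```text
time: 10.7
position: [0.606, -0.2465, 0.0651]
tcp_rot: [-2.49, -1.915, -0.002]
ft_force: [-1.9, 2.6, 6.2]
finger_gap: 0.0381
```

```bash
python3 a.py
```

```text
10.95 Mz,tau7,cw,F,pos [-0.0392  0.0459 -1.3128 -1.4899  2.6913  5.2227  0.606  -0.2465  0.065 ] sd [0.0232 0.021  0.0001] Mz [-0.079 -0.008 -0.038 -0.028 -0.042] tau [0.004 0.05  0.059 0.059 0.058]
```

Request:
carry_out(increments="0 0 0.05 0 0 0 -0.3;0 0 0.05 0 0 0 -0.3;0 0 0.05 0 0 0 -0.3;0 0 0.03 0 0 0 -0.3;0 0 0 0 0 0 -0.3")

```text
time: 11.37
position: [0.6061, -0.2466, 0.065]
tcp_rot: [-2.651, -1.685, -0.002]
ft_force: [-2.1, 3.1, 4.4]
finger_gap: 0.038
```

```bash
python3 a.py
```

```text
11.62 Mz,tau7,cw,F,pos [-0.0645  0.0513 -1.1329 -1.369   2.0897  5.7935  0.6061 -0.2465  0.065 ] sd [0.0218 0.0121 0.    ] Mz [-0.041 -0.091 -0.038 -0.084 -0.068] tau [0.027 0.054 0.059 0.058 0.058]
```

Request:
carry_out(increments="0 0 0.05 0 0 0 -0.3;0 0 0.05 0 0 0 -0.3;0 0 0.05 0 0 0 -0.3;0 0 0.03 0 0 0 -0.3;0 0 0 0 0 0 -0.3")

```text
time: 12.03
position: [0.6061, -0.2466, 0.065]
tcp_rot: [-2.792, -1.44, -0.002]
ft_force: [-1.0, 2.2, 5.4]
finger_gap: 0.0376
```

```bash
python3 a.py
```

```text
12.28 Mz,tau7,cw,F,pos [-0.0725  0.0514 -0.9529 -1.7321  2.1851  4.9939  0.6062 -0.2466  0.065 ] sd [0.0292 0.0121 0.0001] Mz [-0.034 -0.109 -0.048 -0.102 -0.069] tau [0.028 0.054 0.059 0.058 0.058]
```

```bash
python3 -c "
from h import *
snap('wrist','w4',None,1.4)"
```

```text
(no output)
```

View pics/w4.png

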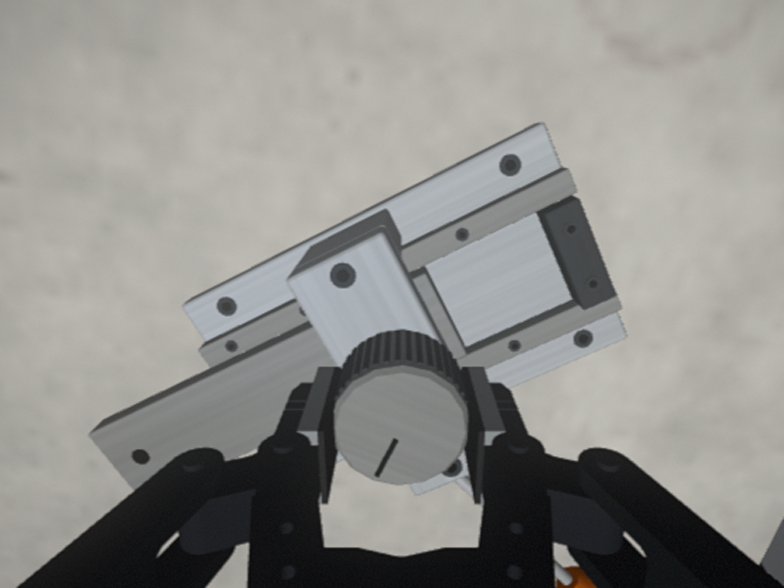

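The knob sits between the pads at (400,425). Its mark still points down-left, as before gripping, so it is turning with the jaws. Continuing.

Request:
carry_out(increments="0 0 0.05 0 0 0 -0.3;0 0 0.05 0 0 0 -0.3;0 0 0.05 0 0 0 -0.3;0 0 0.03 0 0 0 -0.3;0 0 0 0 0 0 -0.3")

```text
time: 12.75
position: [0.6062, -0.2467, 0.065]
tcp_rot: [-2.91, -1.183, -0.002]
ft_force: [-1.7, 1.8, 5.5]
finger_gap: 0.0382
```

```bash
python3 a.py
```

```text
13.0 Mz,tau7,cw,F,pos [-0.0352  0.0515 -0.773  -1.2372  2.0846  5.1557  0.6062 -0.2467  0.065 ] sd [0.042  0.012  0.0001] Mz [-0.055 -0.086  0.011  0.019 -0.065] tau [0.028 0.054 0.059 0.058 0.058]
```

Request:
carry_out(increments="0 0 0.05 0 0 0 -0.3;0 0 0.05 0 0 0 -0.3;0 0 0.05 0 0 0 -0.3;0 0 0.03 0 0 0 -0.3;0 0 0 0 0 0 -0.3")

```text
time: 13.42
position: [0.6063, -0.2467, 0.0651]
tcp_rot: [-3.005, -0.917, -0.002]
ft_force: [-0.9, 2.6, 5.3]
finger_gap: 0.0382
```

```bash
python3 a.py
```

```text
13.67 Mz,tau7,cw,F,pos [-0.0523  0.0515 -0.593  -1.0136  1.9175  5.2135  0.6063 -0.2467  0.065 ] sd [0.0408 0.012  0.0001] Mz [-0.039 -0.111 -0.061 -0.065  0.014] tau [0.028 0.054 0.059 0.059 0.058]
```

Request:
carry_out(increments="0 0 0.05 0 0 0 -0.3;0 0 0.05 0 0 0 -0.3;0 0 0.05 0 0 0 -0.3;0 0 0 0 0 0 -0.3")

```text
time: 14.0
position: [0.6063, -0.2468, 0.065]
tcp_rot: [-3.065, -0.688, -0.002]
ft_force: [-1.6, 2.3, 6.2]
finger_gap: 0.038
```

```bash
python3 a.py
```

```text
14.25 Mz,tau7,cw,F,pos [-0.0736  0.0462 -0.443  -0.9475  2.3541  5.2576  0.6063 -0.2468  0.065 ] sd [0.0307 0.0209 0.0001] Mz [-0.073 -0.098 -0.117 -0.035 -0.046] tau [0.005 0.05  0.059 0.059 0.058]
```

Request:
carry_out(increments="0 0 0.05 0 0 0 -0.3;0 0 0.05 0 0 0 -0.3;0 0 0.05 0 0 0 -0.3;0 0 0 0 0 0 -0.3")

```text
time: 14.58
position: [0.6063, -0.2469, 0.0651]
tcp_rot: [-3.108, -0.456, -0.002]
ft_force: [-0.5, 2.7, 5.2]
finger_gap: 0.0379
```

```bash
python3 a.py
```

```text
14.83 Mz,tau7,cw,F,pos [-0.0583  0.0462 -0.293  -0.5939  2.2613  5.1463  0.6063 -0.2469  0.065 ] sd [0.0218 0.0209 0.0001] Mz [-0.077 -0.062 -0.027 -0.085 -0.04 ] tau [0.005 0.05  0.059 0.059 0.058]
```

Request:
carry_out(increments="0 0 0.04 0 0 0 -0.3;0 0 0.04 0 0 0 -0.3;0 0 0.04 0 0 0 -0.3;0 0 0 0 0 0 -0.3")

```text
time: 15.17
position: [0.6064, -0.2469, 0.065]
tcp_rot: [-3.13, -0.27, -0.002]
ft_force: [-2.0, 1.8, 5.3]
finger_gap: 0.0382
```

```bash
python3 a.py
```

```text
15.42 Mz,tau7,cw,F,pos [ 1.0000e-03 -1.3800e-02 -1.7340e-01 -1.1372e+00  1.7494e+00  5.4023e+00
  6.0630e-01 -2.4690e-01  6.5000e-02] sd [0.0202 0.0163 0.0001] Mz [-0.03   0.016  0.024 -0.014  0.008] tau [-0.046 -0.011 -0.004 -0.004 -0.004]
```

Request:
carry_out(increments="0 0 0.04 0 0 0 -0.3;0 0 0.04 0 0 0 -0.3;0 0 0.04 0 0 0 -0.3;0 0 0 0 0 0 -0.3")

```text
time: 15.75
position: [0.6064, -0.247, 0.0651]
tcp_rot: [-3.14, -0.083, -0.002]
ft_force: [-1.2, 2.9, 5.0]
finger_gap: 0.0379
```

```bash
python3 a.py
```

```text
16.0 Mz,tau7,cw,F,pos [ 0.0929 -0.08   -0.0538 -1.0143  1.7679  5.3071  0.6063 -0.247   0.065 ] sd [0.018  0.0163 0.0001] Mz [0.088 0.116 0.077 0.072 0.112] tau [-0.112 -0.077 -0.07  -0.07  -0.07 ]
```

Bottomed: the held moment rises 0.55 N m/rad from cw −0.287 rad, and at −0.054 the elastic moment is about 0.13 N m, so it pinches without forcing. Backing off 1.78 rad puts the shoe a quarter turn above contact.

Request:
carry_out(increments="0 0 -0.08 0 0 0 -0.3;0 0 -0.1 0 0 0 -0.3;0 0 -0.1 0 0 0 -0.3;0 0 -0.1 0 0 0 -0.3;0 0 -0.1 0 0 0 -0.3;0 0 -0.1 0 0 0 -0.3;0 0 -0.1 0 0 0 -0.3;0 0 -0.1 0 0 0 -0.3;0 0 -0.1 0 0 0 -0.3;0 0 -0.1 0 0 0 -0.3")

```text
time: 16.83
position: [0.6061, -0.2466, 0.065]
tcp_rot: [-2.728, -1.558, -0.003]
ft_force: [-1.3, 2.3, 5.2]
finger_gap: 0.0378
```

Request:
carry_out(increments="0 0 -0.1 0 0 0 -0.3;0 0 -0.1 0 0 0 -0.3;0 0 -0.1 0 0 0 -0.3;0 0 -0.1 0 0 0 -0.3;0 0 -0.1 0 0 0 -0.3;0 0 -0.1 0 0 0 -0.3;0 0 -0.1 0 0 0 -0.3;0 0 -0.1 0 0 0 -0.3;0 0 0 0 0 0 -0.3;0 0 0 0 0 0 -0.3")

```text
time: 17.67
position: [0.6058, -0.2465, 0.065]
tcp_rot: [-1.911, -2.493, -0.003]
ft_force: [-2.6, 2.5, 4.3]
finger_gap: 0.0379
```

```bash
python3 a.py; python3 -c "
from h import *
snap('wrist','w5',None,1.4)"
```

```text
17.92 Mz,tau7,cw,F,pos [ 0.0497 -0.0351 -1.8333 -1.9015  2.3727  6.2087  0.6058 -0.2465  0.065 ] sd [0.0292 0.0018 0.    ] Mz [0.028 0.015 0.042 0.097 0.067] tau [-0.033 -0.038 -0.036 -0.035 -0.034]
```

View pics/w5.png

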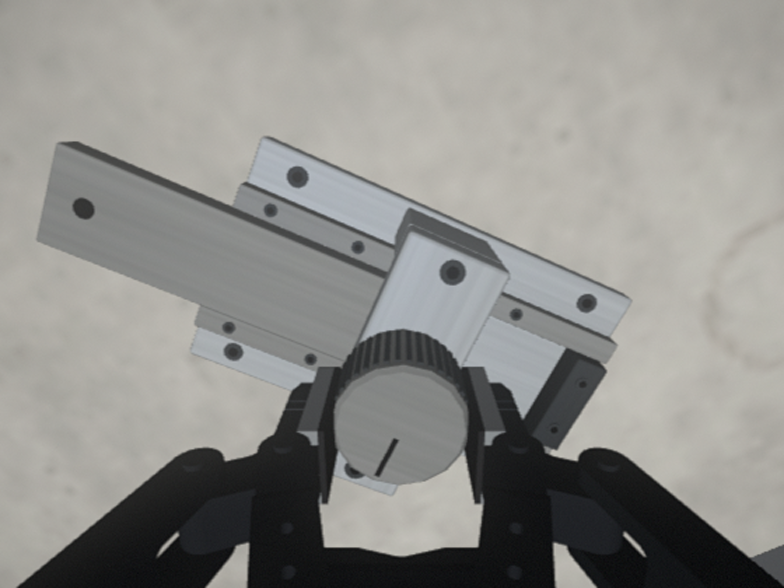

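The mark is in the same place in the gripper view (375–397, 440–475), so nothing slipped. Estimated clearance is 1.48 mm. Releasing and lifting.

Request:
carry_out(increments="0 0 0 0 0 0 0;0 0 0 0 0 0 0.2;0 0 0 0 0 0 0.5;0 0 0 0 0 0 0.8;0 0 0 0 0 0 0.8;0 0 0 0 0 0 0.8;0 0 0 0 0 -0.01 0.8;0 0 0 0 0 -0.02 0.8;0 0 0 0 0 -0.03 0.8;0 0 0 0 0 -0.03 0.8")

```text
time: 18.8
position: [0.6044, -0.2472, 0.1548]
tcp_rot: [-1.913, -2.489, 0.002]
ft_force: [0.8, -0.0, 0.3]
finger_gap: 0.0765
```

Request:
carry_out(increments="0 0 0 0 0 -0.02 0;0 0 -0.12 0 0 0 -0.5;0 0 -0.12 0 0 0 -1;0 0 -0.12 0 0 0 -1;0 0 -0.12 0 0 0 -1;0 0 -0.12 0 0 0 -1;0 0 -0.12 0 0 0 -1;0 0 -0.12 0 0 0 -1;0 0 -0.12 0 0 0 -1;0 0 -0.12 0 0 0 -1")

```text
time: 19.63
position: [0.6054, -0.2478, 0.1752]
tcp_rot: [0.353, 3.121, -0.001]
ft_force: [-0.3, 0.2, 0.6]
finger_gap: 0.0003
```

Request:
carry_out(increments="0 0 -0.084 0 0 0 -1;0 0 0 0 0 0 -1;0 0 0 0 0 0 -1;0 0 0 0 0 0 -1")

```text
time: 19.97
position: [0.6054, -0.2476, 0.1747]
tcp_rot: [0.233, 3.132, -0.0]
ft_force: [0.2, 0.2, -0.4]
finger_gap: 0.0002
```

```bash
cat > g.py <<'E'
from h import *
s,T=st(); C,S=np.cos(-.145),np.sin(-.145)
q=s['position'][:2]-[.606,-.2468];print('TCP in guide',C*q[0]+S*q[1],-S*q[0]+C*q[1],s['position'][2],'toolx yaw in guide',np.arctan2(T[1,0],T[0,0])+.145)
F=s['ft_force'];print('Fx guide',C*F[0]+S*F[1])
E
python3 g.py
```

```text
19.97 pos [ 0.6054 -0.2476  0.1747] cw -2.9928 q7 1.767 F [ 0.16  0.23 -0.42] M [-0.033 -0.016  0.006] gap 0.0002
TCP in guide -0.0005067682602623233 -0.0009178805547761598 0.174715421144461 toolx yaw in guide 3.1378200293961696
Fx guide 0.12615285009367505
```

Request:
carry_out(increments="0 0 0 0.025 0.001 0 -1;0 0 0 0.04 0 0 -1;0 0 0 0.04 0 0 -1;0 0 0 0.04 0 0 -1;0 0 0 0.04 0 0 -1;0 0 0 0 0 0 -1;0 0 0 0 0 0.04 -1;0 0 0 0 0 0.04 -1;0 0 0 0 0 0.02 -1;0 0 0 0 0 0 -1")

```text
time: 20.8
position: [0.4183, -0.2176, 0.0702]
tcp_rot: [-0.231, -3.124, -0.005]
ft_force: [-1.0, 1.0, 0.1]
finger_gap: -0.0002
```

Request:
carry_out(increments="0 0 0 0 0 0.02 -1;0 0 0 0 0 0.02 -1;0 0 0 0 0 0.015 -1;0 0 0 0 0 0.009 -1;0 0 0 0 0 0 -1;0 0 0 0 0 0 -1")

```text
time: 21.3
position: [0.4233, -0.2198, 0.011]
tcp_rot: [0.231, 3.132, -0.001]
ft_force: [-0.2, 0.2, 0.2]
finger_gap: -0.0004
```

```bash
python3 g.py; python3 -c "
from h import *
snap('side','d2',(230,190,410,290),4)"
```

```text
21.3 pos [ 0.4233 -0.2198  0.011 ] cw -2.9945 q7 1.847 F [-0.23  0.17  0.22] M [-0.023 -0.003  0.006] gap -0.0004
TCP in guide -0.18470964887105562 0.00035971177351229455 0.011012492910067825 toolx yaw in guide 3.1394750119262644
Fx guide -0.2502072574072663
```

View pics/d2.png

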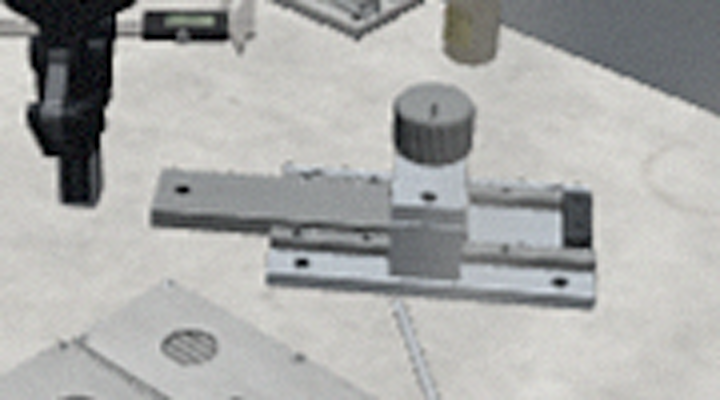

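Closed fingers at (80,190), tail at (155,205), about 25–30 mm apart and in line. Pushing gently along guide +x (tool −x).

Request:
carry_out(increments="0 0 0 -0.008 0 0 -1;0 0 0 -0.008 0 0 -1;0 0 0 -0.006 0 0 -1;0 0 0 -0.004 0 0 -1;0 0 0 -0.004 0 0 -1;0 0 0 -0.004 0 0 -1;0 0 0 -0.004 0 0 -1;0 0 0 -0.004 0 0 -1;0 0 0 -0.004 0 0 -1;0 0 0 0 0 0 -1")

```text
time: 22.18
position: [0.4535, -0.2239, 0.0074]
tcp_rot: [-0.232, -3.103, -0.01]
ft_force: [-19.0, 3.2, 15.8]
finger_gap: -0.0
```

```bash
python3 g.py
```

```text
22.18 pos [ 0.4535 -0.2239  0.0074] cw -2.9923 q7 1.826 F [-19.02   3.18  15.77] M [ 0.676  3.995 -0.008] gap -0.0
TCP in guide -0.15423947466763296 0.0006449702922912345 0.00742828283832863 toolx yaw in guide 3.1372879359083745
Fx guide -19.278679107108058
```

Request:
carry_out(increments="0 0 0 -0.004 0 0 -1;0 0 0 -0.004 0 0 -1;0 0 0 -0.004 0 0 -1;0 0 0 -0.004 0 0 -1;0 0 0 0 0 0 -1")

```text
time: 22.6
position: [0.4533, -0.224, 0.0046]
tcp_rot: [-0.234, -3.071, -0.02]
ft_force: [-38.5, 6.6, 30.9]
finger_gap: -0.0002
```

```bash
python3 g.py
```

```text
22.6 pos [ 0.4533 -0.224   0.0046] cw -2.9896 q7 1.82 F [-38.52   6.59  30.9 ] M [1.451 8.113 0.034] gap -0.0002
TCP in guide -0.15439718365518268 0.0005412272925666706 0.004633728943381394 toolx yaw in guide 3.1346440316720687
Fx guide -39.067676713186806
```

Request:
carry_out(increments="0 0 0 0.008 0 0 -1;0 0 0 0.008 0 0 -1;0 0 0 0.008 0 0 -1;0 0 0 0.008 0 0 -1;0 0 0 0 0 0 -1;0 0 0 0 0 0 -1")

```text
time: 23.1
position: [0.4534, -0.224, 0.0108]
tcp_rot: [0.229, 3.131, -0.001]
ft_force: [0.9, -0.0, 0.6]
finger_gap: -0.0001
```

```bash
python3 g.py; python3 -c "
from h import *
snap('side','d3',(230,190,410,290),4)"
```

```text
23.1 pos [ 0.4534 -0.224   0.0108] cw -2.9953 q7 1.833 F [ 0.93 -0.02  0.55] M [-0.006 -0.02  -0.069] gap -0.0001
TCP in guide -0.15425517203452802 0.0005611275187295851 0.010845145705106168 toolx yaw in guide 3.1402600679474824
Fx guide 0.9218666059216729
```

View pics/d3.png

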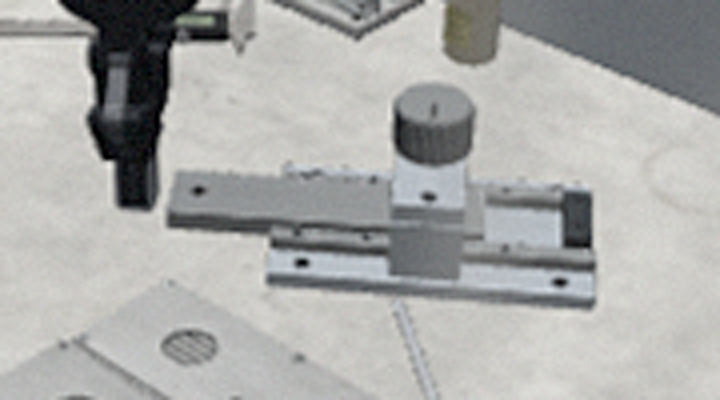

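The strip did slide about 8 mm (tail 153→168 px), then the tool dipped, pressed the tail down and wedged it under the shoe. I have backed off and will push in small steps, keeping the vertical force near zero.

Request:
carry_out(increments="0 0 0 -0.002 0 -0.001 -1;0 0 0 -0.002 0 -0.001 -1;0 0 0 -0.001 0 0 -1;0 0 0 -0.001 0 0 -1;0 0 0 0 0 0 -1")

```text
time: 23.57
position: [0.4588, -0.2247, 0.0124]
tcp_rot: [0.23, 3.133, -0.0]
ft_force: [-0.3, -0.1, -0.1]
finger_gap: -0.0
```

```bash
python3 g.py
```

```text
23.57 pos [ 0.4588 -0.2247  0.0124] cw -2.9952 q7 1.83 F [-0.28 -0.11 -0.07] M [-0.01  -0.038 -0.003] gap -0.0
TCP in guide -0.1488905690020435 0.0005707102317031379 0.012367050387056367 toolx yaw in guide 3.1401568577120864
Fx guide -0.26204057799150643
```

Request:
carry_out(increments="0 0 0 -0.001 0 0 -1;0 0 0 -0.001 0 0 -1;0 0 0 -0.001 0 0 -1;0 0 0 0 0 0 -1")

```text
time: 23.9
position: [0.4608, -0.2251, 0.0121]
tcp_rot: [-0.23, -3.132, -0.0]
ft_force: [-0.3, -0.7, -0.0]
finger_gap: 0.0001
```

```bash
python3 g.py
```

```text
23.9 pos [ 0.4608 -0.2251  0.0121] cw -2.9948 q7 1.829 F [-0.25 -0.69 -0.04] M [0.018 0.028 0.025] gap 0.0001
TCP in guide -0.14684161203371313 0.0005196103481407005 0.012146106133253114 toolx yaw in guide 3.139798366023632
Fx guide -0.15034038873900246
```

Request:
carry_out(increments="0 0 0 -0.001 0 0 -1;0 0 0 -0.001 0 0 -1;0 0 0 -0.001 0 0 -1;0 0 0 0 0 0 -1")

```text
time: 24.23
position: [0.4609, -0.2251, 0.0115]
tcp_rot: [-0.231, -3.127, -0.002]
ft_force: [-4.9, 0.4, 2.7]
finger_gap: -0.0
```

```bash
python3 g.py
```

```text
24.23 pos [ 0.4609 -0.2251  0.0115] cw -2.9942 q7 1.828 F [-4.91  0.4   2.67] M [ 0.161  1.1   -0.022] gap -0.0
TCP in guide -0.14673377872381804 0.0005192307056758015 0.01151968570042864 toolx yaw in guide 3.1392265836834072
Fx guide -4.920351835034794
```

Request:
carry_out(increments="0 0 0 -0.001 0 0 -1;0 0 0 -0.001 0 0 -1;0 0 0 -0.001 0 0 -1;0 0 0 0 0 0 -1")

```text
time: 24.57
position: [0.4635, -0.2255, 0.0114]
tcp_rot: [-0.231, -3.126, -0.002]
ft_force: [-6.3, 0.8, 3.3]
finger_gap: 0.0001
```

```bash
python3 g.py
```

```text
24.57 pos [ 0.4635 -0.2255  0.0114] cw -2.9942 q7 1.826 F [-6.28  0.75  3.27] M [0.14  1.212 0.045] gap 0.0001
TCP in guide -0.1440874849733689 0.000509721254197109 0.01144565508821881 toolx yaw in guide 3.139176858725326
Fx guide -6.318636930788719
```

It is sliding now, with Fz +3.3 N. I'll trim z up slightly and continue.

Request:
carry_out(increments="0 0 0 -0.001 0 -0.0005 -1;0 0 0 -0.001 0 -0.0005 -1;0 0 0 -0.001 0 0 -1;0 0 0 -0.001 0 0 -1;0 0 0 -0.001 0 0 -1;0 0 0 0 0 0 -1")

```text
time: 25.07
position: [0.472, -0.2265, 0.013]
tcp_rot: [-0.23, -3.133, -0.0]
ft_force: [-2.6, 1.1, -1.4]
finger_gap: 0.0001
```

```bash
python3 g.py
```

```text
25.07 pos [ 0.472  -0.2265  0.013 ] cw -2.9951 q7 1.824 F [-2.58  1.11 -1.37] M [0.103 0.509 0.029] gap 0.0001
TCP in guide -0.13556665366013884 0.0006896491771024443 0.01297718083623842 toolx yaw in guide 3.1401259093890364
Fx guide -2.710689524637863
```

Request:
carry_out(increments="0 0 0 -0.001 0 0 -1;0 0 0 -0.001 0 0 -1;0 0 0 -0.001 0 0 -1;0 0 0 -0.001 0 0 -1;0 0 0 -0.001 0 0 -1;0 0 0 0 0 0 -1")

```text
time: 25.57
position: [0.4773, -0.2275, 0.0134]
tcp_rot: [0.23, 3.133, -0.0]
ft_force: [-2.1, -0.4, -0.4]
finger_gap: -0.0003
```

```bash
python3 g.py
```

```text
25.57 pos [ 0.4773 -0.2275  0.0134] cw -2.995 q7 1.822 F [-2.14 -0.39 -0.42] M [0.069 0.47  0.021] gap -0.0003
TCP in guide -0.13009827581868474 0.0005266280173930153 0.013374732733913836 toolx yaw in guide 3.140012123187098
Fx guide -2.0573588983283573
```

Request:
carry_out(increments="0 0 0 -0.0012 0 0 -1;0 0 0 -0.0012 0 0 -1;0 0 0 -0.0012 0 0 -1;0 0 0 -0.0012 0 0 -1;0 0 0 -0.0012 0 0 -1;0 0 0 -0.001 0 0 -1;0 0 0 -0.001 0 0 -1;0 0 0 0 0 0 -1")

```text
time: 26.23
position: [0.4851, -0.2287, 0.0133]
tcp_rot: [0.23, 3.133, -0.0]
ft_force: [-3.6, 0.6, 0.8]
finger_gap: -0.0
```

```bash
python3 g.py
```

```text
26.23 pos [ 0.4851 -0.2287  0.0133] cw -2.995 q7 1.819 F [-3.62  0.57  0.77] M [ 0.101  0.893 -0.048] gap -0.0
TCP in guide -0.12229592640978014 0.00047286561153727855 0.013345149060641555 toolx yaw in guide 3.1399857890311855
Fx guide -3.663349220363249
```

Request:
carry_out(increments="0 0 0 -0.001 0 0 -1;0 0 0 -0.001 0 0 -1;0 0 0 -0.001 0 0 -1;0 0 0 -0.001 0 0 -1;0 0 0 -0.001 0 0 -1;0 0 0 -0.001 0 0 -1;0 0 0 0 0 0 -1")

```text
time: 26.82
position: [0.4909, -0.2296, 0.0134]
tcp_rot: [0.23, 3.133, -0.0]
ft_force: [-3.6, 1.1, 1.0]
finger_gap: 0.0
```

```bash
python3 g.py
```

```text
26.82 pos [ 0.4909 -0.2296  0.0134] cw -2.9948 q7 1.817 F [-3.62  1.1   0.98] M [0.065 0.943 0.033] gap 0.0
TCP in guide -0.11642023711237379 0.00039625064810266605 0.013365878348270643 toolx yaw in guide 3.13983608410145
Fx guide -3.742135181123438
```

About 10 mm to go.

Request:
carry_out(increments="0 0 0 -0.001 0 0 -1;0 0 0 -0.001 0 0 -1;0 0 0 -0.001 0 0 -1;0 0 0 -0.001 0 0 -1;0 0 0 -0.001 0 0 -1;0 0 0 -0.001 0 0 -1;0 0 0 -0.001 0 0 -1;0 0 0 0 0 0 -1")

```text
time: 27.48
position: [0.498, -0.2305, 0.0133]
tcp_rot: [0.23, 3.133, -0.0]
ft_force: [-4.2, 0.1, 1.2]
finger_gap: 0.0002
```

```bash
python3 g.py
```

```text
27.48 pos [ 0.498  -0.2305  0.0133] cw -2.995 q7 1.814 F [-4.25  0.06  1.21] M [ 0.096  0.893 -0.006] gap 0.0002
TCP in guide -0.10919599613382075 0.0005124968328557439 0.013265049964116128 toolx yaw in guide 3.139990153630675
Fx guide -4.211561769237049
```

Request:
carry_out(increments="0 0 0 -0.001 0 0 -1;0 0 0 -0.001 0 0 -1;0 0 0 -0.001 0 0 -1;0 0 0 0 0 0 -1")

```text
time: 27.82
position: [0.501, -0.231, 0.0133]
tcp_rot: [0.23, 3.132, -0.0]
ft_force: [-3.2, 0.7, 0.3]
finger_gap: -0.0002
```

```bash
python3 g.py; python3 -c "
from h import *
snap('side','d4',(230,190,410,290),4)"
```

```text
27.82 pos [ 0.501  -0.231   0.0133] cw -2.9949 q7 1.813 F [-3.16  0.73  0.27] M [0.071 0.731 0.027] gap -0.0002
TCP in guide -0.10621496086186924 0.00042336126222524903 0.013277276561702602 toolx yaw in guide 3.139858810965287
Fx guide -3.2349150552597936
```

View pics/d4.png

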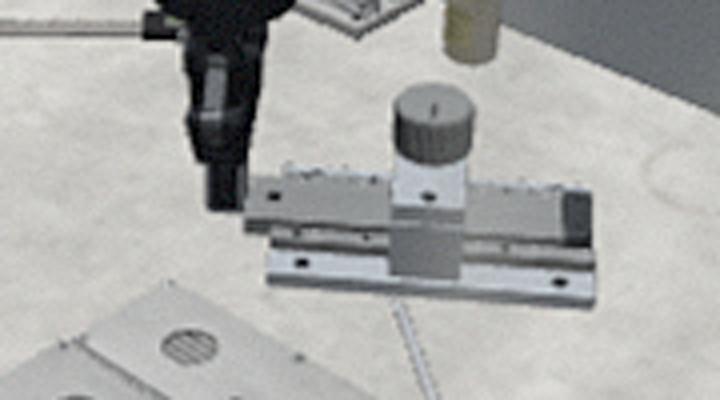

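The strip is almost at the stop (black block at (575,220)), with its tail at (247,215). I'll push in 1 mm steps until the force rises.

Request:
carry_out(increments="0 0 0 -0.001 0 0 -1;0 0 0 -0.001 0 0 -1;0 0 0 0 0 0 -1")

```text
time: 28.12
position: [0.501, -0.2311, 0.0132]
tcp_rot: [-0.23, -3.13, -0.001]
ft_force: [-7.4, 1.6, 4.5]
finger_gap: -0.0002
```

```bash
python3 g.py
```

```text
28.12 pos [ 0.501  -0.2311  0.0132] cw -2.9946 q7 1.812 F [-7.4   1.58  4.55] M [0.255 1.503 0.004] gap -0.0002
TCP in guide -0.10612655474736322 0.00041773693877678736 0.013213908893138483 toolx yaw in guide 3.1395938664291654
Fx guide -7.548391364605899
```

Request:
carry_out(increments="0 0 0 -0.001 0 0 -1;0 0 0 0 0 0 -1")

```text
time: 28.28
position: [0.5011, -0.231, 0.0131]
tcp_rot: [-0.23, -3.128, -0.002]
ft_force: [-8.1, 1.6, 7.5]
finger_gap: -0.0004
```

```bash
python3 g.py
```

```text
28.28 pos [ 0.5011 -0.231   0.0131] cw -2.9945 q7 1.812 F [-8.08  1.64  7.53] M [ 0.337  1.831 -0.013] gap -0.0004
TCP in guide -0.106123979251647 0.00044280816816527277 0.013100168703387649 toolx yaw in guide 3.1395016574408685
Fx guide -8.233604551746657
```

Resistance rose with no further travel at TCP x −0.106 m, exactly where contact with the stop was predicted. Retreating and checking.

Request:
carry_out(increments="0 0 0 0.002 0 0 -1;0 0 0 0.004 0 0 -1;0 0 0 0.01 0 0 -1;0 0 0 0.015 0 0 -1;0 0 0 0.015 0 0 -1;0 0 0 0 0 -0.03 -1;0 0 0 0 0 -0.04 -1;0 0 0 0 0 -0.04 -1;0 0 0 0 0 0 -1;0 0 0 0 0 0 -1")

```text
time: 29.12
position: [0.4623, -0.2261, 0.1274]
tcp_rot: [0.229, 3.122, -0.005]
ft_force: [-0.4, -0.0, -0.9]
finger_gap: -0.0001
```

```bash
python3 g.py; python3 - <<'E'
from h import *
snap('scene','s5',(250,170,375,255),5)
snap('side','d5',(285,205,385,275),5)
a=cv2.imread('pics/s5.png');b=cv2.imread('pics/d5.png')
w=max(a.shape[1],b.shape[1]);c=np.zeros((600,w,3),np.uint8)
a=cv2.resize(a,(441,300));b=cv2.resize(b,(429,300));c[:300,:441]=a;c[300:,:429]=b
cv2.imwrite('pics/f.png',c)
E
```

```text
29.12 pos [ 0.4623 -0.2261  0.1274] cw -2.9951 q7 1.817 F [-0.44 -0.01 -0.93] M [-0.017  0.055  0.01 ] gap -0.0001
TCP in guide -0.14521150406294717 -0.00024066848219678888 0.12735818472730745 toolx yaw in guide 3.1401381276326368
Fx guide -0.4349869629246859
```

View pics/f.png

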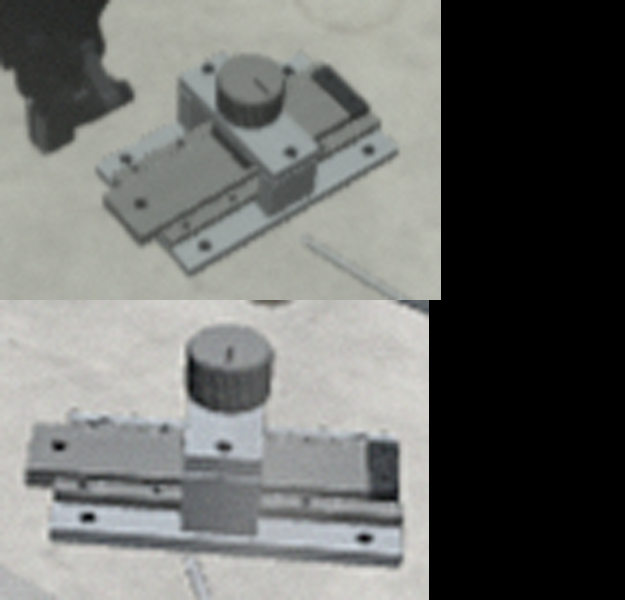

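The strip's leading end meets the black stop with no visible gap (scene (315,85), side (370,470)). The strip lies flat and straight, and the gripper is clear. Handing in.

```bash
python3 -c "
from h import *
st(); print(manip.sign_off())"
```

```text
29.22 pos [ 0.4586 -0.2246  0.1235] cw -2.9952 q7 1.817 F [ 0.68 -0.12 -0.88] M [0.037 0.016 0.045] gap 0.0002
the job is handed in; nothing more can be done
None
```

I set the hold-down, pushed the strip to the end stop and handed the job in at 29 s. The push went wrong once before it worked, so I can't be sure the run passed.

- **Thumbscrew:** I turned it clockwise about 4.0 rad in all. It bottomed about 3.7 rad in, and the moment then climbed about 0.55 N m/rad. I stopped at roughly 0.18 N m driving (0.13 elastic). I then backed it off 1.78 rad, which is about a quarter turn (1.55 rad) above first contact. That puts the shoe an estimated 1.5 mm above the strip, worked out from angle and torque rather than measured. The knob's mark stayed put in the gripper view, so it didn't slip.
- **Jammed first push:** The strip slid about 7–8 mm. The tool then dipped, pressed the tail down and probably wedged the strip under the shoe. Wrist readings reached about 39 N horizontal and 31 N vertical before I backed off. The strip-to-guide contact force can't be read, so I can't rule out that it passed a limit.
- **Second push:** I used 1 mm steps with the vertical force kept low, and the strip slid at about 2–6 N. It stopped at the predicted contact point (tail at about −95 mm in the guide), where the force rose to about 8 N.
- **Final check:** In the last images the strip is flat, straight and against the stop with no visible gap, and the gripper is clear. I moved nothing near the bystanders, but I didn't measure their positions again.

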